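Hold a sprung post upright with an engineer's square

TASK

The grey post on the black base plate leans over on its sprung foot. Pick up the steel square, stand it on the plate and press it down and into the corner at the middle of the post's overhanging face until its base sits flat on the plate and its upright edge has pushed the post truly upright, touching it squarely. Finish while still gripping the square and pressing it down and against the post, with the gripper itself keeping off the post, and leave the tray, mug and screwdriver where they are.

Things in the scene. Friction and masses are not known exactly. Their poses are not given: they have to be found in the camera images.
- square: Loose bare steel square, about 0.55 kg, standing on its wide foot: 44 (x) x 100 (y) x 14 mm high. On the foot's +y end stands the blade, 8 (x) x 36 mm (y), centred in x, top 150 mm above the underside. Origin: outer corner, at the underside, mid-width, in the pressing face (blade edge and foot end flush at y = 0, facing +y); the square lies at y -100 to 0. z up.
- square_grip (a point): Good gripping point in the upper part of the blade, 128 mm above the underside and 18 mm behind the pressing face, mid-thickness; close the fingers along the square's x. Axes as square. Held here with a firm grip, the square can still turn in the pads if its foot is dragged far along the plate under load: carry it just clear, then set it down close to the corner.
- corner (a point): Where the square belongs: on the plate's top (15 mm above the bench), in the plane of the foot block's front face, at the middle of the post's width. -y points out of the corner over the free plate, +y into the post, x along the corner, z up. The square is home when its body frame coincides with this one.
- plate: Black base plate fixed to the bench, 220 (x) x 280 (y) mm, top 15 mm above the bench; origin at bench level in its middle. Axes parallel to corner, which lies at x = 0, y = +30 mm on it, so 170 mm of plate lies in front of the corner, free but for the bracket.
- post: Grey post, 60 wide (x) x 50 deep (y) x 80 mm high, pivoting about x at the front edge of a fixed grey foot block 70 x 62 x 16 mm high. Upright, its front face (facing -y) is flush with the block's front and spans 20 to 100 mm above the plate. Origin: on the pivot, 16 mm above the plate, in the front face, mid-width. Axes as corner when upright.
- post_top (a point): Middle of the top edge of the post's front face, 84 mm above the pivot, 100 mm above the plate when upright.
- lean (a joint): Lean of the post in rad: 0 upright, positive leans forward (to -y, over the free plate). It starts near 0.1, so the top overhangs the corner by about 8 mm. A spring pushes it forward and it leans again when let go; about 4 to 6 N at the top holds it upright. Behind upright it meets a stop at -0.012.
- bracket: Fixed grey angle bracket on the plate, 50 mm high; origin in its underside, at x = 70, y = -100 mm from the plate's middle; it covers x = 66 to 103, y = -125 to -75 mm there.
- screw_tray: Loose grey plastic tray of screws, 100 x 120 x 35 mm, origin in the middle of the underside; leave alone.
- mug: Loose white mug, 80 mm across, 90 mm high, origin in the middle of the underside; leave alone.
- screwdriver: Loose black-handled screwdriver lying on the bench; leave alone.
Not all that is in view belongs to the job. Leave any green look-alike of the square alone.

How it is judged:
By the outcome, as a careful person would: the job done as asked, in the order asked, and still so for the second after the job is handed in, while the arm keeps its last pose, push and grip.
It also fails if it takes over 43 s, if anything falls off the work surface, if the arm or the gripper's body presses on something with over 40 N, if the wrist force passes 120 N, or if a joint passes its speed limit or range.

ROBOT

A 6-joint arm with a two-finger parallel gripper is mounted at the origin on the work surface. World frame = base frame: x ahead of the robot, y to its left, z up, the work surface at z = 0. Lengths are in m, angles in rad, forces in N, time in s.
With the tool pointing down it reaches from about 0.4 to 0.825 m from the base axis. Payload 7 kg.
Tool frame: the origin (TCP) lies at the centre of the arm's flange, where the gripper is bolted on; the fingertips stand 178 mm ahead of it and the grasp point (between the pads) lies 159 mm ahead of it; z points along the fingers, y is the direction in which the jaws open and shut (so a half turn about z gives the same grasp; the last joint's range is limited). The gripper opens to 88 mm and grips with 3 to 60 N. Pads are 19 mm wide; open, the fingers measure 130 mm over their backs; the gripper's body (78 mm by 193 mm) begins 47 mm behind the grasp point.
Start: joints at [-0.919, 0.359, 0.012, 0, -1.224, -0.288], TCP at [0.24, -0.631, 0.405] pointing down, gripper open.
Joint ranges: [-3.07, 3.07], [-1.43, 2.12], [-1.02, 1.25], [-3.03, 1.67], [-3.05, -0], [-3.03, 3.03]. Speed limits (rad/s): [2.39, 2.39, 3.01, 3.14, 3.14, 3.14].

INTERFACE

Orientations are given as [roll, pitch, yaw] about the fixed x, y, z axes, in that order (R = Rz(yaw) Ry(pitch) Rx(roll)).
In Python, from station import * gives the robot as it stands.
- The arm moves only by the tool send_rows, never from a script. Its argument "motion" is a list of rows, each an object with "offset": the shift along the tool's x, y, z in cm, a list of three; "turn": the turn about the tool's z in degrees. In form: [{"offset": [x, y, z], "turn": turn}, ...]. A call has 1 to 8 rows; each row is the pose to reach, as a shift and turn from the pose commanded when the call began, along the tool's axes at that moment; what a row does not reach only later rows make up. A row lasts 1/10 s, in which the tool goes at most 50 mm and 8.59 degrees, less where a joint would pass 70% of its speed; a pose out of reach is approached as far as the arm can. A call with a gripper value outside its range is refused whole. "hand" is the opening, from -1 (shut) to 1 (fully open), set as the call begins (left out, the last holds). The fingers move at their own pace and stop on an object; "squeeze" is the grip in N (left out, the last holds). Time passes only in rows, so rows that repeat a pose let the fingers close. It gives the time, the measured TCP pose, the force and the opening at its end, in the units of the state.
- get_state(): the state, without advancing time (a new reading comes with each control period).
- grab_frame(name): name is "side" or "top"; returns a dict with "frame" (420x560x3 uint8, blue, green, red), "range_z" (420x560 float32, m along the optical axis (not along the pixel's ray), 0 where there is no reading), "vertical_fov" (degrees; the focal length in pixels is half the picture's height over the tangent of half this angle, whatever the lens; pixels are square), "cx", "cy" (the principal point, pixels), "cam_to_world" (4x4, takes a point from camera to world coordinates). Camera axes: x right, y up, looking along -z (the intrinsics and any distortion apply to the point x, -y, -z); pixel columns grow to the right and rows downward; lengths in m; the calibration is good to about 2 mm. A picture is of the moment at which its call begins.
- job_done(): hands the job in, once; it reports no verdict.
The state is a dict: "t": time; "q": joint angles; "qd": joint speeds; "joint_efforts": joint torques, N m; "eef_pos": TCP position; "ee_rot": TCP orientation; "force": force on the tool from outside, world axes, zero at the start; "moment": the same for the moment, N m; "width": finger opening in m.
Only numpy, scipy, OpenCV 4.12 (cv2) and the standard library are available. Lean on these libraries where they do the work, as an engineer would, in place of code of your own. Each camera call takes 0.05 s, during which the arm holds its last target. There are 200 camera calls.

## Working session

There is one attempt and no reset: what is moved stays moved. The work goes in short steps, Python scripts to look and compute and a tool call to move; the robot and the scene stay as the last step left them, time stands still between calls to the robot, and variables do not carry over. Pictures are saved under pics/ and viewed, about 8 in all and at most 12, crops included, and the job is handed in when it is done.

Besides the shell and the picture viewer there is one more tool, called after "Request:" as name(argument=value, ...), one argument or row to a line, values as JSON. send_rows: Moves the arm, as the interface text tells. Its arguments: {"type":"object","properties":{"motion":{"type":"array"},"hand":{"type":"number"},"squeeze":{"type":"number"}},"required":["motion"]}

```bash
mkdir -p pics; cat > h.py <<'E'
from station import *
import numpy as np, cv2
def save(name,fn):
    g=grab_frame(name); cv2.imwrite('pics/'+fn+'.png',g['frame']); np.savez('pics/'+fn+'.npz',**{k:np.array(v) for k,v in g.items()}); return g
def load(fn): return dict(np.load('pics/'+fn+'.npz'))
def pts(g):
    h,w=g['range_z'].shape; f=h/2/np.tan(np.radians(float(g['vertical_fov']))/2)
    v,u=np.mgrid[:h,:w]; d=g['range_z']
    P=np.stack([(u-g['cx'])/f*d,-(v-g['cy'])/f*d,-d],-1)
    T=np.array(g['cam_to_world']); return P@T[:3,:3].T+T[:3,3]
def ray(g,u,v,z):
    h=g['range_z'].shape[0]; f=h/2/np.tan(np.radians(float(g['vertical_fov']))/2)
    T=np.array(g['cam_to_world']); d=T[:3,:3]@np.array([(u-g['cx'])/f,-(v-g['cy'])/f,-1]); o=T[:3,3]
    return o+d*(z-o[2])/d[2]
E
python3 - <<'E'
from h import *
for n in('side','top'):
    g=save(n,n+'0'); print(n,g.keys(),g['vertical_fov'],g['cx'],g['cy'],np.round(g['cam_to_world'],3).tolist())
cv2.imwrite('pics/both.png',np.hstack([load('side0')['frame'],load('top0')['frame']])[:, :])
print(get_state())
E
```

```text
side dict_keys(['frame', 'range_z', 'vertical_fov', 'cx', 'cy', 'cam_to_world']) 44.82726926614656 283.2961893603078 213.6033094504629 [[-0.944, 0.236, -0.229, 0.265], [-0.329, -0.701, 0.633, 0.786], [-0.011, 0.673, 0.74, 0.975], [0.0, 0.0, 0.0, 1.0]]
top dict_keys(['frame', 'range_z', 'vertical_fov', 'cx', 'cy', 'cam_to_world']) 42.23201241786231 271.97096016544367 212.8096877703488 [[0.003, 0.988, -0.155, 0.364], [-1.0, 0.002, -0.007, 0.05], [-0.007, 0.155, 0.988, 1.318], [0.0, 0.0, 0.0, 1.0]]
{'t': 0.1, 'q': array([-9.18908859e-01,  3.59331728e-01,  1.11481577e-02, -3.03605098e-04,
       -1.22409673e+00, -2.88105918e-01]), 'qd': array([-0.0007646 , -0.00180977,  0.00310587,  0.00063609, -0.00027093,
       -0.00066934]), 'joint_efforts': array([-1.19376113e-03, -5.84163737e+01,  2.93750149e+01,  7.01544687e+00,
        1.01350847e-02, -7.50927461e-05]), 'eef_pos': array([ 0.24011298, -0.63066748,  0.4038054 ]), 'ee_rot': array([ 3.14008874e+00, -1.48032126e-04, -2.77791437e+00]), 'force': array([-0.45280523, -0.51006913,  0.27018923]), 'moment': array([-0.0746984 ,  0.02126588, -0.05978579]), 'width': 0.08779995899133279}
```

View pics/side0.png

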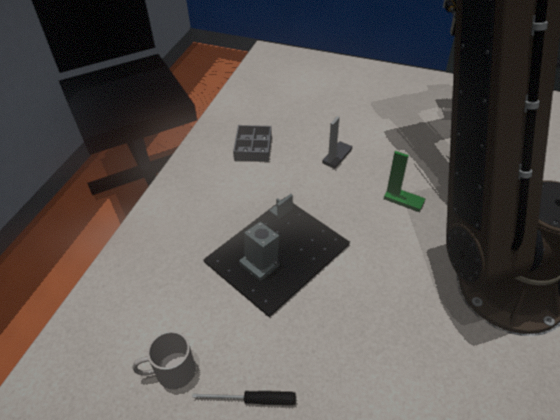

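View pics/top0.png

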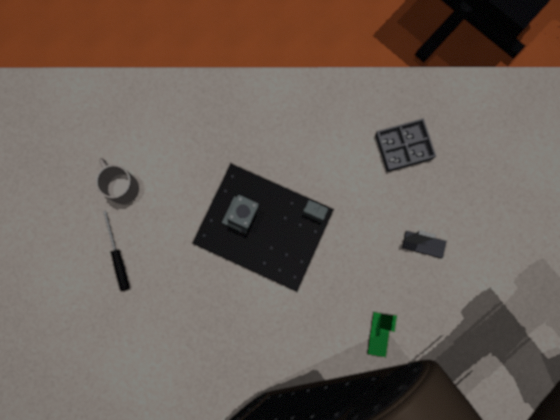

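The side view shows the steel square at about (337,142) and its green look-alike at (403,182), with the plate and post at (265,250). In the top view the grey square is at (424,244) and the green one at (381,333). The grey one fits the bare-steel description. I'll confirm it in a crop and measure.

```bash
python3 - <<'E'
from h import *
s=load('side0');t=load('top0')
a=cv2.resize(s['frame'][100:220,290:440],(750,600),interpolation=2)[:, :]
b=cv2.resize(t['frame'][150:310,180:460],(700,400),interpolation=2)
cv2.imwrite('pics/c1.png',np.vstack([cv2.resize(cv2.convertScaleAbs(s['frame'][100:300,200:440],alpha=1.8),(360,300)),cv2.resize(cv2.convertScaleAbs(t['frame'][220:260,390:438],alpha=1.8),(360,300))]))
# plate
hsv=cv2.cvtColor(t['frame'],cv2.COLOR_BGR2HSV)
m=np.zeros((420,560),np.uint8); g=t['frame'].max(2); m[150:300,185:340]=(g[150:300,185:340]<60)*255
m=cv2.morphologyEx(m,cv2.MORPH_CLOSE,np.ones((15,15)))
c=max(cv2.findContours(m,0,1)[0],key=cv2.contourArea)
W=np.array([ray(t,*p[0],0.015)[:2] for p in c],np.float32)
r=cv2.minAreaRect(W); print('plate',r,cv2.boxPoints(r).round(4).tolist())
P=pts(t)
print('depth check bench',np.median(P[330:400,60:200,2]), 'plate z',np.median(P[250:280,255:290,2]))
# square
for nm,g,(r0,r1,c0,c1) in(('top',t,(225,265,392,455)),('side',s,(105,172,315,360))):
    Q=pts(g)[r0:r1,c0:c1].reshape(-1,3)
    for lo,hi in((.006,.022),(.03,.12),(.12,.17)):
        q=Q[(Q[:,2]>lo)&(Q[:,2]<hi)]
        if len(q)>3: print(nm,lo,hi,len(q),q.mean(0).round(4),cv2.minAreaRect(q[:,:2].astype(np.float32)))
for nm,g,(r0,r1,c0,c1) in(('top',t,(190,240,215,265)),('side',s,(215,285,235,290))):
    Q=pts(g)[r0:r1,c0:c1].reshape(-1,3)
    for lo,hi in((.022,.04),(.05,.1),(.1,.125)):
        q=Q[(Q[:,2]>lo)&(Q[:,2]<hi)]
        if len(q)>3: print('post',nm,lo,hi,len(q),q.mean(0).round(4),cv2.minAreaRect(q[:,:2].astype(np.float32)))
E
```

```text
plate ((0.5355901718139648, 0.08157077431678772), (0.27565014362335205, 0.21719273924827576), 65.58920288085938) [[0.3797000050544739, 0.0008999999845400453], [0.5774999856948853, -0.08879999816417694], [0.6913999915122986, 0.16220000386238098], [0.4936999976634979, 0.25200000405311584]]
depth check bench 0.00011356878572632567 plate z 0.014717292062089937
top 0.006 0.022 607 [ 0.4893 -0.3085  0.0134] ((0.49151167273521423, -0.30384695529937744), (0.09109032154083252, 0.14301110804080963), 2.6690962314605713)
top 0.03 0.12 137 [ 0.5004 -0.2701  0.0773] ((0.49873805046081543, -0.27327287197113037), (0.037213217467069626, 0.0084607545286417), 63.913047790527344)
top 0.12 0.17 107 [ 0.5013 -0.2733  0.1434] ((0.5020527839660645, -0.2743738889694214), (0.03675580769777298, 0.008816244080662727), 73.93400573730469)
side 0.006 0.022 379 [ 0.4923 -0.3147  0.0137] ((0.5163925886154175, -0.39071381092071533), (0.13196316361427307, 0.31061676144599915), 15.816764831542969)
side 0.03 0.12 216 [ 0.5006 -0.2715  0.076 ] ((0.501680850982666, -0.2770446240901947), (0.04292406886816025, 0.01170172542
[... 400 characters left out ...]
0.12691809237003326), (0.0350886732339859, 0.06663427501916885), 18.91497802734375)
post top 0.1 0.125 607 [0.556  0.1257 0.1168] ((0.5566825270652771, 0.12556014955043793), (0.04950135946273804, 0.060804858803749084), 65.18778228759766)
post side 0.022 0.04 351 [0.5597 0.1511 0.0308] ((0.5773003101348877, 0.08933030813932419), (0.09068310260772705, 0.20511987805366516), 16.807838439941406)
post side 0.05 0.1 504 [0.552  0.145  0.0756] ((0.5586392879486084, 0.12831109762191772), (0.05490690469741821, 0.06270704418420792), 65.63572692871094)
post side 0.1 0.125 643 [0.5551 0.1301 0.1157] ((0.5568569302558899, 0.12466056644916534), (0.05316343903541565, 0.06266498565673828), 64.64341735839844)
```

View pics/c1.png

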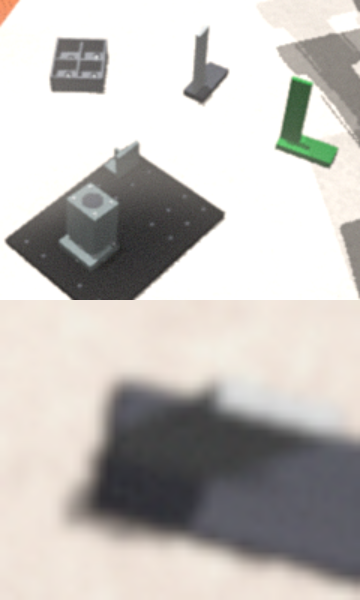

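The crop confirms it: the grey square is bare steel on a wide foot, and the other one is solid green. Next I'll refine the angles and work out the move.

```bash
python3 - <<'E'
from h import *
s=load('side0');t=load('top0')
for nm,g,(r0,r1,c0,c1) in(('top',t,(155,300,185,340)),('side',s,(195,318,198,356))):
    m=np.zeros((420,560),np.uint8); k=g['frame'].max(2)
    z=pts(g)[...,2]
    m[r0:r1,c0:c1]=((k<75)|(z>.02))[r0:r1,c0:c1]*255
    m=cv2.morphologyEx(m,cv2.MORPH_OPEN,np.ones((5,5))) 
    c=max(cv2.findContours(m,0,1)[0],key=cv2.contourArea)
    W=np.array([ray(g,*p[0],0.015)[:2] for p in c])
    a=np.radians(65.5); y=np.array([np.cos(a),np.sin(a)]); x=np.array([y[1],-y[0]]); o=np.array([.5356,.0816])
    L=np.c_[(W-o)@x,(W-o)@y]
    for ax,h in((0,.11),(1,.14)):
        for sg in(-1,1):
            q=W[(abs(L[:,ax]-sg*h)<.008)&(abs(L[:,1-ax])<(.25-h)*.85)].astype(np.float32)
            if len(q)<8: continue
            vx,vy,px,py=cv2.fitLine(q,cv2.DIST_HUBER,0,.001,.001).ravel()
            print(nm,'axis',ax,sg,len(q),'ang',round(float(np.degrees(np.arctan2(vy,vx)))%180,2),'off',round(float((np.array([px,py])-o)@(x,y)[ax])*1000,1))
# square blade top, foot
for nm,g,(r0,r1,c0,c1) in(('top',t,(225,265,392,455)),('side',s,(105,172,315,360))):
    Q=pts(g)[r0:r1,c0:c1].reshape(-1,3)
    q=Q[(Q[:,2]>.145)&(Q[:,2]<.156)]; print(nm,len(q),q.mean(0),cv2.minAreaRect(q[:,:2].astype(np.float32)))
    q=Q[(Q[:,2]>.04)&(Q[:,2]<.156)][:,:2].astype(np.float32); vx,vy,px,py=cv2.fitLine(q,cv2.DIST_L2,0,.001,.001).ravel(); print('blade fit',np.degrees(np.arctan2(vy,vx))%180,px,py)
    q=Q[(Q[:,2]>.009)&(Q[:,2]<.018)&(np.hypot(Q[:,0]-.4937,Q[:,1]+.305)<.06)][:,:2].astype(np.float32); print('foot',cv2.minAreaRect(q))
    if nm=='top':
        ff=(pts(g)[...,2]>.008); ff[:225]=0;ff[265:]=0;ff[:,:392]=0;ff[:,455:]=0
E
```

```text
top axis 0 -1 90 ang 65.6 off -108.1
top axis 0 1 75 ang 65.56 off 108.5
top axis 1 -1 71 ang 155.58 off -137.5
top axis 1 1 69 ang 155.69 off 137.3
side axis 0 -1 74 ang 65.78 off -111.3
side axis 0 1 55 ang 64.92 off 108.4
side axis 1 -1 57 ang 155.54 off -137.2
side axis 1 1 57 ang 155.46 off 141.8
top 69 [ 0.50206516 -0.273921    0.14930307] ((0.5021162629127502, -0.2741534411907196), (0.03534635528922081, 0.008816244080662727), 73.93400573730469)
blade fit 72.286316 0.50085384 -0.27169317
foot ((0.49411508440971375, -0.3059702217578888), (0.10088523477315903, 0.044895902276039124), 75.55016326904297)
side 44 [ 0.50132924 -0.27452636  0.15032172] ((0.5015987157821655, -0.2759193480014801), (0.03810110688209534, 0.00888101290911436), 77.04349517822266)
blade fit 71.56892 0.5006746 -0.27195233
foot ((0.49318239092826843, -0.3079432249069214), (0.10528729110956192, 0.04615668207406998), 74.72357940673828)
```

Request:
send_rows(
  motion=[
    {"offset": [-1,0.65,0],"turn": -2},
    {"offset": [-4,2.6,0],"turn": -7},
    {"offset": [-8,5.2,0],"turn": -14},
    {"offset": [-12,7.8,0],"turn": -21},
    {"offset": [-16,10.3,0],"turn": -28},
    {"offset": [-20,12.9,0],"turn": -35},
    {"offset": [-24,15.5,0],"turn": -42},
    {"offset": [-28,18.1,0],"turn": -48},
  ],
  hand=1,
)

```text
t: 0.9
eef_pos: [0.4381, -0.3597, 0.4047]
ee_rot: [-3.141, 0.0, -1.934]
force: [0.4, -1.4, 0.4]
width: 0.0876
```

```bash
cat >> h.py <<'E'
def go(x,y,z,psi,s=None):
    s=s or get_state(); p=s['eef_pos']; a=s['ee_rot'][2]; d=np.array([x,y])-p[:2]
    tx=np.array([np.cos(a),np.sin(a)]); ty=np.array([np.sin(a),-np.cos(a)])
    print('offset cm',np.round([100*d@tx,100*d@ty,100*(p[2]-z)],2),'turn',round(-((psi-np.degrees(a)+180)%360-180),2),'| pos',p.round(4),'rot',np.degrees(s['ee_rot']).round(2),'F',s['force'].round(1),'M',s['moment'].round(2),'w',round(s['width'],4),'t',round(s['t'],2))
E
python3 -c "
from h import *
go(.502,-.2745,.40,-104.7)"
```

```text
offset cm [-10.23  -2.95   0.47] turn -6.09 | pos [ 0.4381 -0.3597  0.4047] rot [-1.7999e+02  1.0000e-02 -1.1079e+02] F [ 0.4 -1.4  0.4] M [-0.04 -0.05  0.05] w 0.0876 t 0.9
```

Request:
send_rows(
  motion=[
    {"offset": [-3.5,-1,0],"turn": -2},
    {"offset": [-6.5,-1.9,0],"turn": -4},
    {"offset": [-9,-2.6,0],"turn": -5.5},
    {"offset": [-10.2,-2.95,0],"turn": -6.1},
    {"offset": [-10.2,-2.95,0],"turn": -6.1},
    {"offset": [-10.2,-2.95,0],"turn": -6.1},
  ],
)

```text
t: 1.5
eef_pos: [0.5015, -0.2775, 0.4045]
ee_rot: [3.141, -0.0, -1.833]
force: [-0.5, -0.1, -0.7]
width: 0.0876
```

```bash
python3 -c "
from h import *
go(.502,-.2745,.287,-104.7)"
```

```text
offset cm [-0.3   0.03 11.75] turn -0.33 | pos [ 0.5015 -0.2775  0.4045] rot [ 179.97   -0.   -105.03] F [-0.5 -0.1 -0.7] M [0.02 0.14 0.01] w 0.0876 t 1.5
```

Request:
send_rows(
  motion=[
    {"offset": [-0.3,0,1.5],"turn": -0.3},
    {"offset": [-0.3,0,4.5],"turn": -0.3},
    {"offset": [-0.3,0,7.5],"turn": -0.3},
    {"offset": [-0.3,0,10],"turn": -0.3},
    {"offset": [-0.3,0,11.3],"turn": -0.3},
    {"offset": [-0.3,0,11.75],"turn": -0.3},
    {"offset": [-0.3,0,11.75],"turn": -0.3},
    {"offset": [-0.3,0,11.75],"turn": -0.3},
  ],
)

```text
t: 2.3
eef_pos: [0.5029, -0.275, 0.2884]
ee_rot: [-3.14, -0.0, -1.828]
force: [-0.2, 0.3, -0.4]
width: 0.0877
```

```bash
python3 - <<'E'
from h import *
go(.502,-.2745,.287,-104.7)
s=save('side','s1');t=save('top','t1')
cv2.imwrite('pics/v1.png',cv2.convertScaleAbs(np.hstack([cv2.resize(s['frame'][40:200,270:430],(480,480),interpolation=2),cv2.resize(t['frame'][190:290,370:470],(320,320),interpolation=2)[:480] if 0 else cv2.resize(t['frame'][180:300,380:460],(320,480),interpolation=2)]),alpha=1.6))
E
```

```text
offset cm [-0.03  0.1   0.14] turn -0.06 | pos [ 0.5029 -0.275   0.2884] rot [-1.7990e+02 -1.0000e-02 -1.0476e+02] F [-0.2  0.3 -0.4] M [0.05 0.09 0.02] w 0.0877 t 2.3
```

View pics/v1.png

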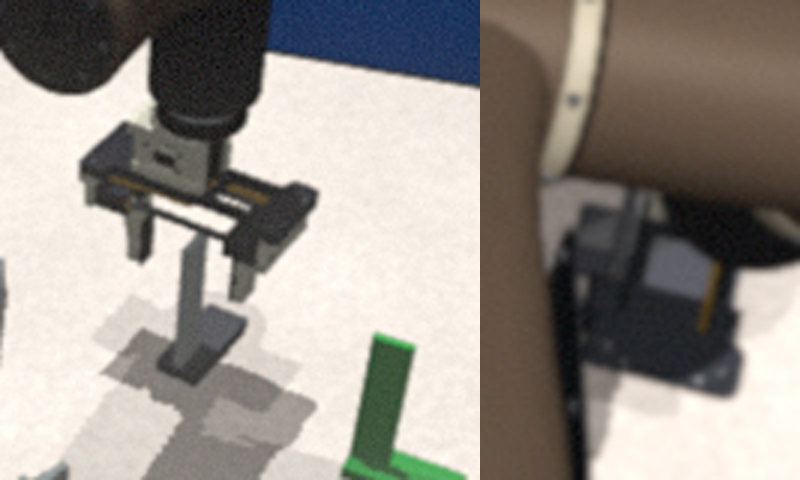

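The blade stands midway between the open fingers (crop at about (190,300)), so I'll close firmly.

Request:
send_rows(
  motion=[
    {"offset": [0,0,0.1],"turn": 0},
    {"offset": [0,0,0.1],"turn": 0},
    {"offset": [0,0,0.1],"turn": 0},
    {"offset": [0,0,0.1],"turn": 0},
    {"offset": [0,0,0.1],"turn": 0},
    {"offset": [0,0,0.1],"turn": 0},
    {"offset": [0,0,0.1],"turn": 0},
    {"offset": [0,0,0.1],"turn": 0},
  ],
  hand=-1,
  squeeze=60,
)

```text
t: 3.2
eef_pos: [0.5025, -0.2746, 0.2861]
ee_rot: [3.142, -0.0, -1.828]
force: [-0.2, 0.1, 0.1]
width: 0.0292
```

Request:
send_rows(
  motion=[
    {"offset": [0,0,0],"turn": 0},
    {"offset": [0,0,0],"turn": 0},
    {"offset": [0,0,-0.5],"turn": 0},
    {"offset": [0,0,-1.5],"turn": 0},
    {"offset": [0,0,-3],"turn": 0},
    {"offset": [0,0,-4.5],"turn": 0},
    {"offset": [0,0,-5],"turn": 0},
    {"offset": [0,0,-5],"turn": 0},
  ],
)

```text
t: 4.0
eef_pos: [0.5025, -0.2746, 0.3369]
ee_rot: [-3.14, 0.0, -1.828]
force: [-0.0, 1.0, -5.2]
width: 0.0075
```

```bash
python3 - <<'E'
from h import *
a=np.radians(65.6); y=np.array([np.cos(a),np.sin(a)]); x=np.array([y[1],-y[0]]); o=np.array([.5356,.0816])
c=o+.03*y; print('corner',c)
g=c-(.018+.040)*y; print('via',g)
go(*g,.337,-114.4)
E
```

```text
corner [0.54799313 0.10892051]
via [0.52403308 0.05610086]
offset cm [-3.252e+01  6.350e+00 -1.000e-02] turn 9.63 | pos [ 0.5025 -0.2746  0.3369] rot [-1.7993e+02  2.0000e-02 -1.0477e+02] F [-0.   1.  -5.2] M [0.2  0.05 0.01] w 0.0075 t 4.0
```

Request:
send_rows(
  motion=[
    {"offset": [0,0,-1],"turn": 0},
    {"offset": [-1,0.2,-2.5],"turn": 1},
    {"offset": [-3,0.6,-4],"turn": 2},
    {"offset": [-6,1.2,-4.5],"turn": 3},
    {"offset": [-9.5,1.9,-4.5],"turn": 4},
    {"offset": [-13,2.6,-4.5],"turn": 5},
    {"offset": [-16.5,3.3,-4.5],"turn": 6},
    {"offset": [-20,4,-4.5],"turn": 7},
  ],
)

```text
t: 4.8
eef_pos: [0.5144, -0.0697, 0.3811]
ee_rot: [3.141, -0.0, -1.951]
force: [1.3, 0.6, -5.7]
width: 0.0076
```

```bash
python3 - <<'E'
from h import *
go(.5240,.0561,.382,-114.4)
E
```

```text
offset cm [-12.04   3.78  -0.09] turn 2.59 | pos [ 0.5144 -0.0697  0.3811] rot [ 1.7996e+02 -1.0000e-02 -1.1181e+02] F [ 1.3  0.6 -5.7] M [ 0.16 -0.12  0.03] w 0.0076 t 4.8
```

Request:
send_rows(
  motion=[
    {"offset": [-3,1,0],"turn": 0.7},
    {"offset": [-6,1.9,0],"turn": 1.4},
    {"offset": [-9,2.8,0],"turn": 2},
    {"offset": [-11,3.5,0.5],"turn": 2.5},
    {"offset": [-12,3.75,1.5],"turn": 2.6},
    {"offset": [-12,3.75,3],"turn": 2.6},
    {"offset": [-12,3.75,4],"turn": 2.6},
    {"offset": [-12,3.75,4],"turn": 2.6},
  ],
)

```text
t: 5.6
eef_pos: [0.5237, 0.0537, 0.3392]
ee_rot: [3.139, -0.003, -1.996]
force: [0.5, -0.1, -6.5]
width: 0.0078
```

```bash
python3 - <<'E'
from h import *
go(.5240,.0561,.337,-114.4)
s=save('side','s2');t=save('top','t2')
cv2.imwrite('pics/v2.png',cv2.convertScaleAbs(np.hstack([cv2.resize(s['frame'][150:310,200:360],(480,480),interpolation=2),cv2.resize(t['frame'][160:300,190:330],(320,320),interpolation=2)[:480] if 0 else cv2.resize(t['frame'][150:300,200:300],(320,480),interpolation=2)]),alpha=1.8))
# blade/foot pts
P=pts(s).reshape(-1,3)
a=np.radians(65.6); y=np.array([np.cos(a),np.sin(a)]); x=np.array([y[1],-y[0]]); c=np.array([.548,.1089])
L=np.c_[(P[:,:2]-c)@x,(P[:,:2]-c)@y,P[:,2]]
for lo,hi in((.03,.045),(.05,.08),(.08,.11),(.11,.14)):
    for k0,k1 in((-.15,-.012),(-.011,.0)):
      q=L[(L[:,2]>lo)&(L[:,2]<hi)&(abs(L[:,0])<.04)&(L[:,1]>k0)&(L[:,1]<k1)]
      if len(q)>2: print(lo,hi,k0,len(q),'x',np.percentile(q[:,0],[2,50,98]).round(4),'y',np.percentile(q[:,1],[2,98]).round(4))
E
```

```text
offset cm [-0.23  0.07  0.22] turn 0.01 | pos [0.5237 0.0537 0.3392] rot [ 1.7983e+02 -1.7000e-01 -1.1439e+02] F [ 0.5 -0.1 -6.5] M [ 0.05  0.05 -0.03] w 0.0078 t 5.6
0.05 0.08 -0.15 605 x [-0.0231 -0.0071  0.0198] y [-0.1426 -0.0454]
0.05 0.08 -0.011 10 x [-0.0288 -0.0273 -0.026 ] y [-0.0049 -0.0001]
0.08 0.11 -0.15 112 x [-0.0055 -0.0031  0.0032] y [-0.0791 -0.0447]
0.08 0.11 -0.011 13 x [-0.0286 -0.0276 -0.0264] y [-0.0059 -0.0008]
0.11 0.14 -0.15 119 x [-0.0054 -0.0032  0.0024] y [-0.0807 -0.0447]
0.11 0.14 -0.011 73 x [-0.0281  0.0002  0.0292] y [-0.0074 -0.    ]
```

View pics/v2.png

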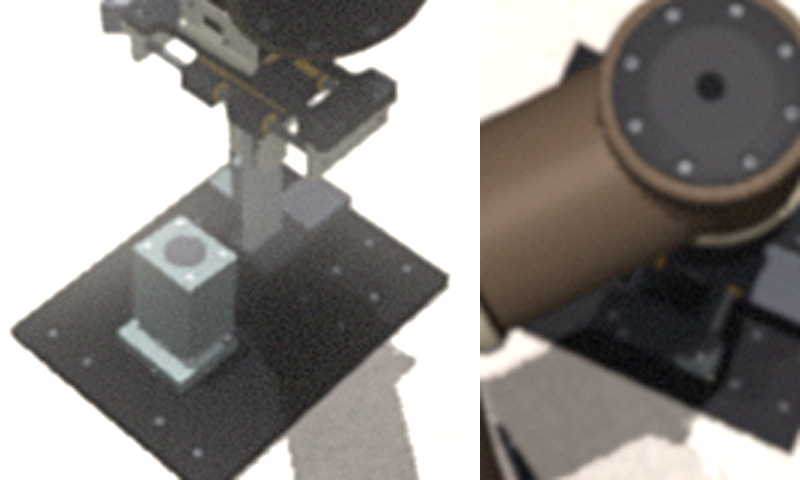

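The square hangs vertical over the plate, with its blade at about (262,190) in the crop, in front of the leaning post at (185,290). The side camera puts it about 2 mm to the -x side of the post's middle. I'll move nearer and re-measure there.

Request:
send_rows(
  motion=[
    {"offset": [-0.3,-0.02,0.3],"turn": 0},
    {"offset": [-1,-0.08,1],"turn": 0},
    {"offset": [-1.9,-0.12,1.9],"turn": 0},
    {"offset": [-2.4,-0.15,2.4],"turn": 0},
    {"offset": [-2.6,-0.15,2.7],"turn": 0},
    {"offset": [-2.6,-0.15,2.7],"turn": 0},
    {"offset": [-2.6,-0.15,2.7],"turn": 0},
  ],
)

```text
t: 6.4
eef_pos: [0.5365, 0.0774, 0.3141]
ee_rot: [3.141, -0.0, -1.996]
force: [0.5, 0.4, -5.8]
width: 0.0079
```

```bash
cat >> h.py <<'E'
A=np.radians(65.6); Y=np.array([np.cos(A),np.sin(A)]); X=np.array([Y[1],-Y[0]]); C=np.array([.548,.1089])
def rep():
    s=get_state(); d=s['eef_pos'][:2]-C; f=s['force']; m=s['moment']
    print('t',round(s['t'],2),'face x,y mm',(1000*np.array([d@X,d@Y+.018])).round(2),'under mm above plate',round(1000*(s['eef_pos'][2]-.287-.015),2),'Fx,y,z',np.round([f[:2]@X,f[:2]@Y,f[2]],1),'Mx,y,z',np.round([m[:2]@X,m[:2]@Y,m[2]],2),'rot',np.degrees(s['ee_rot']).round(2),'w',round(s['width'],4))
def cam(fn):
    g=save('side',fn); P=pts(g); L=np.dstack([(P[...,:2]-C)@X,(P[...,:2]-C)@Y,P[...,2]]); np.save('pics/L'+fn,L); Q=L.reshape(-1,3)
    def rg(n,b):
        b=np.array(b); q=Q[((Q>b[:,0])&(Q<b[:,1])).all(1)]
        if len(q)>4: print(n,len(q),'x',(1000*np.percentile(q[:,0],[2,98])).round(1),'y',(1000*np.percentile(q[:,1],[2,98])).round(1),'z',(1000*np.percentile(q[:,2],[2,98])).round(1))
    rg('blade',[(-.02,.02),(-.07,-.004),(.06,.105)]); rg('bladehi',[(-.02,.02),(-.07,.01),(.124,.14)])
    rg('foot',[(-.04,.04),(-.13,-.045),(.022,.045)]); rg('posttop',[(-.04,.04),(-.012,.06),(.11,.121)])
    rg('postface',[(-.04,-.02),(-.02,.06),(.06,.09)]); rg('back',[(-.04,.04),(.04,.07),(.05,.1)]); rg('block',[(-.04,.04),(-.001,.07),(.026,.034)])
    return g
E
python3 - <<'E'
from h import *
rep(); g=cam('s3')
cv2.imwrite('pics/v3.png',cv2.convertScaleAbs(cv2.resize(g['frame'][160:290,210:340],(600,600),interpolation=2),alpha=1.8))
E
```

```text
t 6.4 face x,y mm [  2.56 -15.4 ] under mm above plate 12.11 Fx,y,z [ 0.3  0.5 -5.8] Mx,y,z [0.15 0.02 0.05] rot [ 1.7999e+02 -2.0000e-02 -1.1434e+02] w 0.0079
blade 109 x [-2.8  4.1] y [-52.8 -18.9] z [ 62.5 103.6]
bladehi 27 x [-9.3  8. ] y [-28.8 -17.3] z [124.7 139. ]
foot 385 x [-20.  22.] y [-116.2  -46.7] z [29.2 44. ]
posttop 486 x [-28.4  31.3] y [-6.7 43.1] z [111.2 120.8]
postface 153 x [-29.7 -22. ] y [-3.3 46.8] z [61.2 88.8]
back 300 x [-28.8  31.5] y [41.9 48.3] z [51.3 98.7]
block 247 x [-33.8  34.8] y [ 9.5 62.2] z [26.6 33.9]
```

View pics/v3.png

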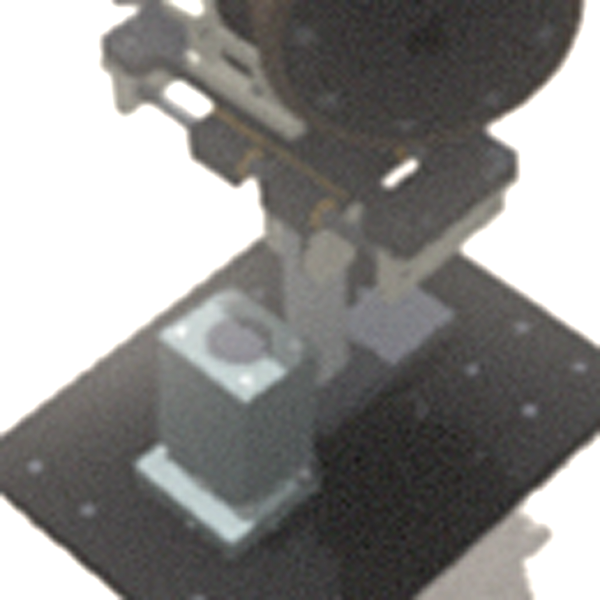

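Aligned: by camera, the post's middle is at x = +1.1 mm and the square's at about +0.8 mm. Now lowering close to the corner.

Request:
send_rows(
  motion=[
    {"offset": [-0.2,0,0.2],"turn": 0},
    {"offset": [-0.35,0,0.6],"turn": 0},
    {"offset": [-0.4,0,0.9],"turn": 0},
    {"offset": [-0.4,0,1.05],"turn": 0},
    {"offset": [-0.4,0,1.1],"turn": 0},
    {"offset": [-0.4,0,1.1],"turn": 0},
  ],
)

```text
t: 7.05
eef_pos: [0.5381, 0.081, 0.3035]
ee_rot: [3.142, -0.0, -1.996]
force: [-3.2, -0.2, 1.0]
width: 0.008
```

```bash
python3 -c "
from h import *
rep()"
```

```text
t 7.05 face x,y mm [  2.48 -11.5 ] under mm above plate 1.53 Fx,y,z [-2.8 -1.5  1. ] Mx,y,z [-0.25  1.38 -0.05] rot [ 180.     -0.   -114.35] w 0.008
```

Request:
send_rows(
  motion=[
    {"offset": [0,0,0.05],"turn": 0},
    {"offset": [0,0,0.05],"turn": 0},
    {"offset": [0,0,0.05],"turn": 0},
  ],
)

```text
t: 7.35
eef_pos: [0.5381, 0.081, 0.3036]
ee_rot: [-3.141, 0.0, -1.996]
force: [-4.9, 0.3, 6.2]
width: 0.0079
```

```bash
python3 -c "
from h import *
rep(); cam('s4')"
```

```text
t 7.35 face x,y mm [  2.51 -11.52] under mm above plate 1.55 Fx,y,z [-4.6 -1.8  6.2] Mx,y,z [-0.47  2.37 -0.03] rot [-1.7998e+02  2.0000e-02 -1.1434e+02] w 0.0079
blade 91 x [-3.1  1.4] y [-49.4 -17.1] z [ 63.3 104.1]
bladehi 63 x [-18.2  18.3] y [-39.3 -13.4] z [124.7 139.5]
foot 348 x [-20.6  22.7] y [-112.9  -46.7] z [23.5 34.6]
posttop 510 x [-28.6  30.4] y [-6.8 42.8] z [111.1 120.7]
postface 154 x [-29.4 -21. ] y [-3.5 46.9] z [60.2 89. ]
back 298 x [-28.3  30.8] y [41.1 48.5] z [51.5 98.5]
block 248 x [-33.9  35.7] y [10.2 62. ] z [26.4 33.8]
```

```bash
python3 - <<'E'
from h import *
for n in('s3','s4'):
    Q=np.load('pics/L'+n+'.npy').reshape(-1,3)
    z0=.041 if n=='s3' else .030
    def pl(nm,m):
        q=Q[m]; 
        for _ in range(3):
            c=np.linalg.lstsq(np.c_[q[:,:2]-q[:,:2].mean(0),np.ones(len(q))],q[:,2],rcond=None)[0]; e=q[:,2]-np.c_[q[:,:2]-q[:,:2].mean(0),np.ones(len(q))]@c; q=q[abs(e)<2.5*e.std()]
        print(n,nm,len(q),'slope deg x,y',np.degrees(c[:2]).round(2),'z',c[2].round(4),'sd',e.std().round(4))
    pl('foot',(abs(Q[:,0])<.019)&(Q[:,1]<-.055)&(Q[:,1]>-.11)&(abs(Q[:,2]-z0)<.006))
    pl('plate',(Q[:,0]<-.035)&(Q[:,0]>-.1)&(Q[:,1]<0)&(Q[:,1]>-.16)&(Q[:,2]<.022))
    # blade -x face tilt: x vs z
    q=Q[(abs(Q[:,0]+.003)<.006)&(Q[:,1]<-.02)&(Q[:,1]>-.05)&(Q[:,2]>.045)&(Q[:,2]<.105)]
    print('blade dx/dz deg',np.degrees(np.polyfit(q[:,2],q[:,0],1)[0]).round(2),len(q))
g=load('s4'); cv2.imwrite('pics/v4.png',cv2.convertScaleAbs(cv2.resize(g['frame'][170:290,210:330],(600,600),interpolation=2),alpha=2.2))
E
```

```text
s3 foot 233 slope deg x,y [2.26 1.32] z 0.0409 sd 0.0016
s3 plate 1439 slope deg x,y [-0.   -0.02] z 0.0162 sd 0.0017
blade dx/dz deg 0.32 114
s4 foot 236 slope deg x,y [1.43 0.07] z 0.0302 sd 0.002
s4 plate 1436 slope deg x,y [ 0.06 -0.13] z 0.0163 sd 0.0018
blade dx/dz deg -0.42 109
```

View pics/v4.png

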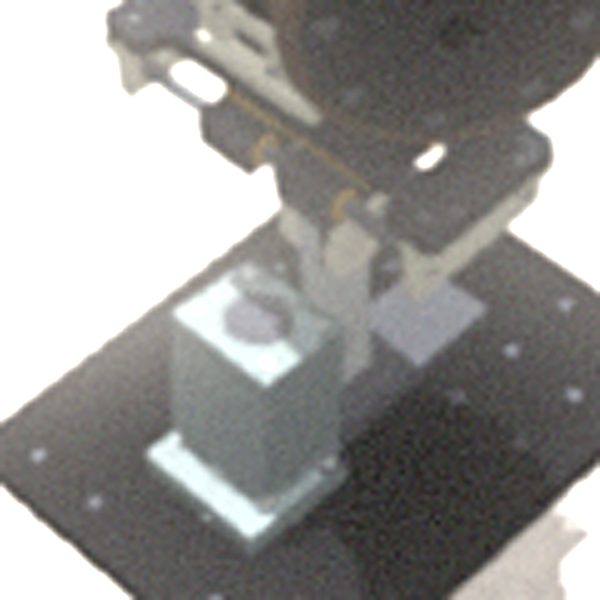

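The square stands on the plate at about (345,330), clear of the post. Before sliding in, I'll relieve the side load of about 5 N with a small shift to -x.

Request:
send_rows(
  motion=[
    {"offset": [0,0.05,0],"turn": 0},
    {"offset": [0,0.05,0],"turn": 0},
    {"offset": [0,0.05,0],"turn": 0},
  ],
)

```text
t: 7.7
eef_pos: [0.5379, 0.0811, 0.3035]
ee_rot: [-3.141, 0.0, -1.996]
force: [-3.8, -0.3, 6.8]
width: 0.0077
```

```bash
python3 -c "
from h import *
rep()"
```

```text
t 7.7 face x,y mm [  2.27 -11.5 ] under mm above plate 1.51 Fx,y,z [-3.4 -1.8  6.8] Mx,y,z [-0.79  1.64 -0.04] rot [-1.7995e+02  1.0000e-02 -1.1434e+02] w 0.0077
```

Request:
send_rows(
  motion=[
    {"offset": [0,0.05,-0.07],"turn": 0},
    {"offset": [-0.1,0.08,-0.08],"turn": 0},
    {"offset": [-0.25,0.08,-0.08],"turn": 0},
    {"offset": [-0.4,0.08,-0.08],"turn": 0},
    {"offset": [-0.5,0.08,-0.08],"turn": 0},
    {"offset": [-0.6,0.08,-0.08],"turn": 0},
    {"offset": [-0.6,0.08,-0.08],"turn": 0},
  ],
)

```text
t: 8.4
eef_pos: [0.5393, 0.0864, 0.3036]
ee_rot: [3.141, -0.002, -1.996]
force: [-1.7, -5.9, 4.3]
width: 0.0075
```

```bash
python3 -c "
from h import *
rep(); cam('s5')"
```

```text
t 8.4 face x,y mm [ 1.33 -6.08] under mm above plate 1.58 Fx,y,z [ 0.9 -6.1  4.3] Mx,y,z [-2.75  0.04 -0.02] rot [ 1.7998e+02 -1.2000e-01 -1.1435e+02] w 0.0075
blade 77 x [-4.3 -0.6] y [-44.6 -19.2] z [ 61.3 104.5]
bladehi 61 x [-18.9  17.7] y [-33.5  -8.3] z [125.6 139.6]
foot 324 x [-21.5  20.5] y [-108.2  -46.6] z [23.7 34.2]
posttop 495 x [-28.5  30.3] y [-8.8 43. ] z [110.7 120.7]
postface 152 x [-29.8 -23.1] y [-3.5 46.8] z [60.2 89.6]
back 298 x [-28.2  31.5] y [41.5 48.4] z [51.  98.7]
block 244 x [-33.6  34.6] y [10.7 61.5] z [26.7 33.8]
```

```bash
cat >> h.py <<'E'
def foot(n):
    Q=np.load('pics/L'+n+'.npy').reshape(-1,3); q=Q[(abs(Q[:,0])<.02)&(Q[:,1]<-.05)&(Q[:,1]>-.108)&(Q[:,2]>.023)&(Q[:,2]<.048)]
    for _ in range(3):
        B=np.c_[q[:,:2]-[0,-.08],np.ones(len(q))]; c=np.linalg.lstsq(B,q[:,2],rcond=None)[0]; e=q[:,2]-B@c; q=q[abs(e)<2.5*e.std()]
    print(n,len(q),'foot slope deg x,y',np.degrees(c[:2]).round(2),'z',c[2].round(4))
    # blade tilt in y: trailing edge y per height band
    q=Q[(abs(Q[:,0])<.008)&(Q[:,1]<-.012)&(Q[:,1]>-.075)&(Q[:,2]>.04)&(Q[:,2]<.115)]
    zs=np.arange(.045,.11,.006); lo=[np.percentile(q[abs(q[:,2]-z)<.004][:,1],8) if (abs(q[:,2]-z)<.004).sum()>4 else np.nan for z in zs]; print(' blade back y(z) mm',(1000*np.array(lo)).round(1))
E
python3 -c "
from h import *
for n in('s3','s4','s5'): foot(n)"
```

```text
s3 267 foot slope deg x,y [4.06 1.19] z 0.0409
 blade back y(z) mm [-72.2 -50.5 -52.4 -52.1 -51.5 -51.1 -50.6 -49.9 -50.1 -49.2 -48.4]
s4 270 foot slope deg x,y [ 2.25 -0.24] z 0.0302
 blade back y(z) mm [-46.4 -45.7 -47.3 -46.8 -46.9 -47.3 -47.7 -47.3 -47.1 -45.5 -46.2]
s5 253 foot slope deg x,y [-0.62 -0.68] z 0.0305
 blade back y(z) mm [-43.5 -44.1 -42.6 -42.1 -44.1 -44.1 -42.  -43.2 -42.  -42.  -40.6]
```

Request:
send_rows(
  motion=[
    {"offset": [0.1,0,-0.1],"turn": 0},
    {"offset": [0.1,-0.1,-0.25],"turn": 0},
    {"offset": [0.1,-0.1,-0.35],"turn": 0},
    {"offset": [0.1,-0.1,-0.35],"turn": 0},
    {"offset": [0.1,-0.1,-0.35],"turn": 0},
  ],
)

```text
t: 8.95
eef_pos: [0.54, 0.0859, 0.3068]
ee_rot: [3.141, 0.0, -1.996]
force: [0.4, -0.1, -5.9]
width: 0.0078
```

```bash
python3 -c "
from h import *
rep(); cam('s6'); foot('s6')"
```

```text
t 8.95 face x,y mm [ 2.22 -6.29] under mm above plate 4.78 Fx,y,z [ 0.4  0.1 -5.9] Mx,y,z [ 0.13  0.08 -0.01] rot [ 1.7999e+02  1.0000e-02 -1.1435e+02] w 0.0078
blade 75 x [-3.7  0.3] y [-45.6 -19.7] z [ 61.5 104.8]
bladehi 45 x [-17.9  17. ] y [-31.5  -8.5] z [125.1 139.4]
foot 333 x [-20.5  21.3] y [-107.3  -46.9] z [23.4 37.2]
posttop 498 x [-28.5  30.4] y [-7.7 42.8] z [111.5 120.8]
postface 156 x [-29.6 -21.7] y [-4.3 47.1] z [60.9 89.1]
back 307 x [-28.7  31.8] y [41.2 48. ] z [51.1 98.8]
block 242 x [-33.8  35. ] y [10.5 62. ] z [26.4 33.7]
s6 259 foot slope deg x,y [0.29 0.59] z 0.0332
 blade back y(z) mm [-42.6 -44.5 -44.3 -41.9 -45.3 -45.2 -43.1 -45.6 -41.9 -42.2 -42.5]
```

Request:
send_rows(
  motion=[
    {"offset": [-0.1,0,0.1],"turn": 0},
    {"offset": [-0.3,0,0.17],"turn": 0},
    {"offset": [-0.45,0,0.17],"turn": 0},
    {"offset": [-0.55,0,0.17],"turn": 0},
    {"offset": [-0.55,0,0.17],"turn": 0},
  ],
)

```text
t: 9.5
eef_pos: [0.5421, 0.0905, 0.3052]
ee_rot: [3.141, -0.001, -1.996]
force: [-2.0, -2.9, -5.5]
width: 0.0077
```

```bash
python3 -c "
from h import *
rep(); cam('s7'); foot('s7')"
```

```text
t 9.5 face x,y mm [ 2.21 -1.15] under mm above plate 3.16 Fx,y,z [-0.6 -3.4 -5.5] Mx,y,z [-1.16  0.05  0.02] rot [ 1.7998e+02 -4.0000e-02 -1.1435e+02] w 0.0077
blade 68 x [-3.7  0.5] y [-39.6 -17.2] z [ 61.1 103.8]
bladehi 59 x [-17.3  18. ] y [-30.   -3.3] z [125.6 139.7]
foot 306 x [-20.8  21.9] y [-102.4  -47.5] z [25.1 34.9]
posttop 534 x [-28.3  30.2] y [-4.8 46.3] z [111.  120.4]
postface 160 x [-29.6 -20.3] y [-0.9 48.7] z [60.8 89.5]
back 287 x [-28.6  29.9] y [41.3 49.4] z [51.  98.5]
block 237 x [-33.7  35.9] y [10.5 61.8] z [26.5 33.8]
s7 248 foot slope deg x,y [ 0.32 -0.29] z 0.0317
 blade back y(z) mm [-36.8 -36.3   nan -36.3 -36.9 -37.3 -36.8 -39.3 -37.4 -37.7 -35.6]
```

Request:
send_rows(
  motion=[
    {"offset": [-0.05,0,0.08],"turn": 0},
    {"offset": [-0.1,0,0.17],"turn": 0},
    {"offset": [-0.15,0,0.17],"turn": 0},
    {"offset": [-0.15,0,0.17],"turn": 0},
    {"offset": [-0.15,0,0.17],"turn": 0},
  ],
)

```text
t: 10.05
eef_pos: [0.5427, 0.0918, 0.3036]
ee_rot: [3.141, -0.001, -1.996]
force: [-2.1, -5.1, -3.2]
width: 0.0076
```

```bash
python3 -c "
from h import *
rep(); cam('s8'); foot('s8')"
```

```text
t 10.05 face x,y mm [2.28 0.21] under mm above plate 1.59 Fx,y,z [ 0.2 -5.5 -3.2] Mx,y,z [-2.01  0.01  0.01] rot [ 1.7999e+02 -5.0000e-02 -1.1436e+02] w 0.0076
blade 72 x [-3.9  0.1] y [-38.6 -14.2] z [ 64.  104.1]
bladehi 60 x [-18.3  16.6] y [-26.2  -2.8] z [124.7 139.3]
foot 297 x [-20.3  22.2] y [-102.2  -46.2] z [23.4 33.6]
posttop 538 x [-28.6  30.2] y [-4.3 47.5] z [111.6 120.4]
postface 155 x [-29.7 -22. ] y [-0.8 48.4] z [60.3 89.2]
back 286 x [-28.9  30.4] y [41.3 49.8] z [51.1 99.4]
block 228 x [-33.6  35. ] y [10.  62.2] z [26.8 33.8]
s8 238 foot slope deg x,y [-0.67  0.41] z 0.0303
 blade back y(z) mm [-36.8 -36.5 -36.8 -37.4 -35.1 -36.5 -36.8 -35.9 -35.7 -37.2 -36. ]
```

Request:
send_rows(
  motion=[
    {"offset": [-0.06,0,0],"turn": 0},
    {"offset": [-0.12,0,0],"turn": 0},
    {"offset": [-0.12,0,0],"turn": 0},
  ],
)

```text
t: 10.4
eef_pos: [0.5432, 0.0927, 0.3036]
ee_rot: [3.141, -0.001, -1.996]
force: [-1.9, -5.3, -2.9]
width: 0.0076
```

```bash
python3 -c "
from h import *
rep(); cam('s9'); foot('s9')"
```

```text
t 10.4 face x,y mm [2.29 1.27] under mm above plate 1.59 Fx,y,z [ 0.5 -5.6 -2.9] Mx,y,z [-2.26 -0.14 -0.02] rot [ 1.7998e+02 -8.0000e-02 -1.1436e+02] w 0.0076
blade 70 x [-3.3  0.6] y [-37.7 -13.5] z [ 64.6 103.7]
bladehi 62 x [-18.   17.9] y [-25.5  -1.1] z [127.6 139.5]
foot 284 x [-20.2  20.7] y [-99.5 -46.4] z [23.6 34. ]
posttop 538 x [-28.7  30.7] y [-3. 48.] z [111.3 120.2]
postface 157 x [-29.6 -22.3] y [ 0.1 49.1] z [60.6 88.9]
back 277 x [-28.9  30.3] y [41.3 49.8] z [50.9 97.7]
block 217 x [-33.6  34.3] y [11.6 61.7] z [26.8 33.8]
s9 229 foot slope deg x,y [-0.81 -0.1 ] z 0.0303
 blade back y(z) mm [-38.5 -36.7 -37.9 -38.  -37.7 -37.7 -36.9 -36.5 -33.6 -35.5 -34.7]
```

Request:
send_rows(
  motion=[
    {"offset": [-0.05,0,0],"turn": 0},
    {"offset": [-0.1,0,0],"turn": 0},
    {"offset": [-0.1,0,0],"turn": 0},
  ],
)

```text
t: 10.75
eef_pos: [0.5436, 0.0937, 0.3036]
ee_rot: [3.141, -0.001, -1.996]
force: [-2.7, -6.5, -2.4]
width: 0.0078
```

```bash
cat >> h.py <<'E'
def lean(n):
    Q=np.load('pics/L'+n+'.npy').reshape(-1,3)
    def fit(q,k):
        o=[i for i in range(3) if i!=k]
        for _ in range(4):
            B=np.c_[q[:,o],np.ones(len(q))]; c=np.linalg.lstsq(B,q[:,k],rcond=None)[0]; e=q[:,k]-B@c; q=q[abs(e)<2.5*e.std()]
        return c,len(q)
    t,nt=fit(Q[(abs(Q[:,0]-.001)<.026)&(Q[:,1]>.004)&(Q[:,1]<.042)&(Q[:,2]>.108)&(Q[:,2]<.124)],2)
    b,nb=fit(Q[(abs(Q[:,0]-.001)<.026)&(Q[:,1]>.035)&(Q[:,1]<.06)&(Q[:,2]>.042)&(Q[:,2]<.105)],1)
    print(n,'lean from top',t[1].round(4),nt,'from back', (-b[1]).round(4),nb,'back y at z=.105',(1000*(b@[.001,.105,1])).round(1))
E
python3 -c "
from h import *
rep(); cam('s10'); foot('s10')
for n in('s3','s4','s6','s7','s8','s9','s10'): lean(n)"
```

```text
t 10.75 face x,y mm [2.28 2.36] under mm above plate 1.59 Fx,y,z [ 0.2 -7.1 -2.4] Mx,y,z [-2.08  0.01 -0.  ] rot [ 1.7999e+02 -5.0000e-02 -1.1436e+02] w 0.0078
blade 69 x [-3.  1.] y [-35.8 -12.8] z [ 63.6 104.4]
bladehi 57 x [-18.   18.2] y [-25.5  -0.6] z [125.5 139.9]
foot 292 x [-20.4  21.9] y [-99.6 -46.5] z [23.6 34.2]
posttop 543 x [-28.1  31.1] y [-1.7 49.5] z [111.  119.9]
postface 152 x [-29.3 -20.9] y [ 1.8 50.1] z [61.1 89.6]
back 272 x [-28.7  29.9] y [42.2 50.4] z [51.5 99.3]
block 231 x [-33.6  35.3] y [ 9.1 62.1] z [26.9 33.8]
s10 242 foot slope deg x,y [-0.48  0.14] z 0.0303
 blade back y(z) mm [-34.5 -34.4 -34.5 -34.3 -34.4 -34.  -34.1 -34.5 -35.7 -33.9 -32.6]
s3 lean from top 0.074 302 from back 0.0874 291 back y at z=.105 42.8
s4 lean from top 0.0634 301 from back 0.093 298 back y at z=.105 42.6
s6 lean from top 0.091 307 from back 0.0863 294 back y at z=.105 42.9
s7 lean from top 0.0488 313 from back 0.0436 276 back y at z=.105 45.9
s8 lean from top 0.0279 306 from back 0.0242 272 back y at z=.105 47.0
s9 lean from top 0.0 309 from back 0.015 263 back y at z=.105 47.8
s10 lean from top 0.0028 301 from back -0.0024 259 back y at z=.105 48.9
```

Request:
send_rows(
  motion=[
    {"offset": [-0.02,0,0.06],"turn": 0},
    {"offset": [-0.04,0,0.12],"turn": 0},
    {"offset": [-0.04,0,0.12],"turn": 0},
    {"offset": [-0.04,0,0.12],"turn": 0},
  ],
)

```text
t: 11.2
eef_pos: [0.5437, 0.094, 0.3035]
ee_rot: [-3.141, -0.001, -1.995]
force: [-6.6, -5.9, 7.4]
width: 0.0075
```

```bash
python3 -c "
from h import *
rep(); cam('s11'); foot('s11'); lean('s11')"
```

```text
t 11.2 face x,y mm [2.26 2.62] under mm above plate 1.52 Fx,y,z [-3.6 -8.1  7.4] Mx,y,z [-2.96  1.46  0.01] rot [-1.7998e+02 -7.0000e-02 -1.1433e+02] w 0.0075
blade 68 x [-3.4  0.9] y [-35.9 -12. ] z [ 61.8 104.2]
bladehi 59 x [-18.2  18.6] y [-25.5   0.3] z [126.  139.5]
foot 290 x [-20.5  21.6] y [-99.1 -46.3] z [23.6 33.3]
posttop 542 x [-28.2  30.6] y [-2.2 49.5] z [111.1 120.1]
postface 155 x [-29.7 -21. ] y [ 1.5 49.8] z [61.1 89.6]
back 279 x [-28.5  30.7] y [41.6 50.6] z [51.6 99.1]
block 226 x [-34.4  35.7] y [ 7.7 61.7] z [26.4 33.9]
s11 233 foot slope deg x,y [1.63 0.13] z 0.0301
 blade back y(z) mm [-33.6 -34.3 -34.9 -34.8   nan -34.3 -34.4 -35.7 -35.3 -34.9 -34.7]
s11 lean from top 0.005 310 from back 0.0042 258 back y at z=.105 48.8
```

Request:
send_rows(
  motion=[
    {"offset": [-0.04,0.08,0],"turn": 0},
    {"offset": [-0.08,0.12,0],"turn": 0},
    {"offset": [-0.08,0.12,0],"turn": 0},
    {"offset": [-0.08,0.12,0],"turn": 0},
  ],
)

```text
t: 11.65
eef_pos: [0.5434, 0.0946, 0.3036]
ee_rot: [-3.14, -0.002, -1.995]
force: [-1.6, -9.4, 4.3]
width: 0.0074
```

```bash
python3 -c "
from h import *
rep(); cam('s12'); foot('s12'); lean('s12')"
```

```text
t 11.65 face x,y mm [1.74 3.1 ] under mm above plate 1.58 Fx,y,z [ 2.4 -9.2  4.3] Mx,y,z [-4.07 -0.78 -0.1 ] rot [-1.7991e+02 -1.1000e-01 -1.1432e+02] w 0.0074
blade 66 x [-3.2  1. ] y [-35.2 -12.4] z [ 64.1 104. ]
bladehi 62 x [-18.5  18.8] y [-24.3   0.1] z [125.2 139.9]
foot 289 x [-20.4  21.8] y [-99.6 -46. ] z [23.4 34.4]
posttop 545 x [-28.1  29.9] y [-1.4 49.6] z [111. 120.]
postface 155 x [-29.5 -21.6] y [ 1.1 49.7] z [60.3 89.2]
back 283 x [-28.6  30. ] y [41.  50.7] z [50.8 99. ]
block 219 x [-33.9  34.4] y [ 4.9 62. ] z [26.7 33.8]
s12 219 foot slope deg x,y [ 1.   -0.18] z 0.0308
 blade back y(z) mm [-34.8 -35.3 -34.9 -34.1 -33.9 -35.4 -35.3 -34.8 -34.6 -34.6 -33.6]
s12 lean from top 0.0042 306 from back -0.0026 253 back y at z=.105 49.2
```

Request:
send_rows(
  motion=[
    {"offset": [0,-0.04,-0.08],"turn": 0},
    {"offset": [-0.03,-0.06,-0.1],"turn": 0},
    {"offset": [-0.06,-0.06,-0.1],"turn": 0},
    {"offset": [-0.06,-0.06,-0.1],"turn": 0},
  ],
)

```text
t: 12.1
eef_pos: [0.5438, 0.0948, 0.3036]
ee_rot: [-3.142, -0.003, -1.996]
force: [-1.5, -9.2, -0.4]
width: 0.0075
```

```bash
python3 -c "
from h import *
rep(); cam('s13'); foot('s13'); lean('s13')" | grep -v -e post -e hi -e back\ 2
```

```text
t 12.1 face x,y mm [1.97 3.45] under mm above plate 1.59 Fx,y,z [ 2.4 -9.  -0.4] Mx,y,z [-3.83 -0.96 -0.04] rot [-1.8000e+02 -1.6000e-01 -1.1435e+02] w 0.0075
blade 66 x [-3.2  0.5] y [-35.5 -13.2] z [ 61.1 104.1]
foot 286 x [-20.6  23.1] y [-99.4 -45.9] z [23.3 34.6]
block 227 x [-33.6  34.8] y [ 7.4 62.1] z [26.2 33.9]
s13 224 foot slope deg x,y [0.6 0.8] z 0.0304
 blade back y(z) mm [-33.6 -34.2 -34.  -33.9 -33.7 -34.3 -35.3 -34.8 -33.5 -33.9 -32.8]
s13 lean from top -0.0167 306 from back -0.0107 247 back y at z=.105 49.6
```

Request:
send_rows(
  motion=[
    {"offset": [-0.03,0,0],"turn": 0},
    {"offset": [-0.06,0,0],"turn": 0},
    {"offset": [-0.06,0,0],"turn": 0},
  ],
)

```text
t: 12.45
eef_pos: [0.5439, 0.0951, 0.3036]
ee_rot: [3.141, -0.004, -1.996]
force: [-1.5, -9.7, 1.0]
width: 0.0079
```

```bash
python3 -c "
from h import *
rep(); cam('s14'); foot('s14'); lean('s14')" | grep -v -e post -e hi -e back\ 2
```

```text
t 12.45 face x,y mm [1.98 3.75] under mm above plate 1.62 Fx,y,z [ 2.7 -9.4  1. ] Mx,y,z [-4.43 -1.1  -0.01] rot [ 179.99   -0.2  -114.35] w 0.0079
blade 67 x [-3.4  0.5] y [-34.6 -12.6] z [ 62.  102.8]
foot 284 x [-20.   21.6] y [-98.6 -47.2] z [23.1 34. ]
block 221 x [-33.4  34.6] y [10.1 62.1] z [26.6 33.9]
s14 232 foot slope deg x,y [-0.17  0.95] z 0.0307
 blade back y(z) mm [-33.3 -32.4 -33.  -33.6 -33.9 -33.8 -33.8 -33.6 -34.2 -34.3 -31.3]
s14 lean from top -0.0054 315 from back -0.0094 241 back y at z=.105 49.6
```

Request:
send_rows(
  motion=[
    {"offset": [0.02,0,0.05],"turn": 0},
    {"offset": [0.05,0,0.1],"turn": 0},
    {"offset": [0.05,0,0.14],"turn": 0},
    {"offset": [0.05,0,0.14],"turn": 0},
    {"offset": [0.05,0,0.14],"turn": 0},
  ],
)

```text
t: 13.0
eef_pos: [0.5438, 0.0949, 0.3036]
ee_rot: [-3.141, -0.003, -1.995]
force: [-5.3, -9.3, 11.0]
width: 0.0079
```

```bash
python3 -c "
from h import *
rep(); cam('s15'); foot('s15'); lean('s15')
cam('s16'); foot('s16'); lean('s16')" | grep -v -e post -e hi -e back\ 2
```

```text
t 13.0 face x,y mm [1.97 3.49] under mm above plate 1.56 Fx,y,z [ -1.  -10.6  11. ] Mx,y,z [-4.55  0.72 -0.06] rot [-1.7996e+02 -1.5000e-01 -1.1432e+02] w 0.0079
blade 71 x [-3.5  0.5] y [-36.3 -10.1] z [ 61.5 103.7]
foot 287 x [-21.   21.8] y [-99.4 -46.2] z [24.3 34.6]
block 216 x [-33.6  34.5] y [ 4.4 61.5] z [26.6 33.8]
s15 226 foot slope deg x,y [0.08 0.57] z 0.0306
 blade back y(z) mm [-33.7 -32.8 -33.3 -33.7 -34.7 -32.1 -33.8 -34.1 -35.5 -33.9 -30.8]
s15 lean from top 0.0013 315 from back -0.0092 244 back y at z=.105 49.6
blade 68 x [-3.2  0.2] y [-35.5 -10.9] z [ 61.2 103.8]
foot 289 x [-20.2  21.8] y [-99.5 -46.9] z [22.9 34.3]
block 210 x [-33.7  34.6] y [ 6.9 62.2] z [26.8 33.7]
s16 224 foot slope deg x,y [-0.53  0.38] z 0.0307
 blade back y(z) mm [-33.8 -33.1 -34.  -33.5 -34.3 -34.  -35.3 -35.4 -33.7 -34.5 -31.9]
s16 lean from top -0.0265 311 from back -0.0092 253 back y at z=.105 49.7
```

```bash
cat > avg.py <<'E'
from h import *
import sys
n=sys.argv[1]; fs=[grab_frame('side') for _ in range(12)]
d=np.stack([f['range_z'] for f in fs]); d[d==0]=np.nan; g=dict(fs[0]); g['range_z']=np.nan_to_num(np.nanmedian(d,0)); g['frame']=np.mean([f['frame'] for f in fs],0).round().astype(np.uint8)
np.savez('pics/'+n+'.npz',**{k:np.array(v) for k,v in g.items()})
P=pts(g); np.save('pics/L'+n,np.dstack([(P[...,:2]-C)@X,(P[...,:2]-C)@Y,P[...,2]]))
rep(); foot(n); lean(n)
cv2.imwrite('pics/'+n+'.png',cv2.convertScaleAbs(cv2.resize(g['frame'][180:290,215:325],(660,660),interpolation=2)[:600],alpha=2.2))
E
python3 avg.py a1
```

```text
t 13.7 face x,y mm [1.96 3.46] under mm above plate 1.55 Fx,y,z [ -2.3 -11.4  11. ] Mx,y,z [-4.57  0.67 -0.04] rot [-1.7996e+02 -1.5000e-01 -1.1432e+02] w 0.0075
a1 224 foot slope deg x,y [ 0.45 -0.41] z 0.0307
 blade back y(z) mm [-33.9 -33.7 -33.9 -33.9 -33.8 -34.3 -34.9 -35.3 -34.6 -34.8 -32.5]
a1 lean from top -0.0019 309 from back -0.0084 253 back y at z=.105 49.5
```

View pics/a1.png

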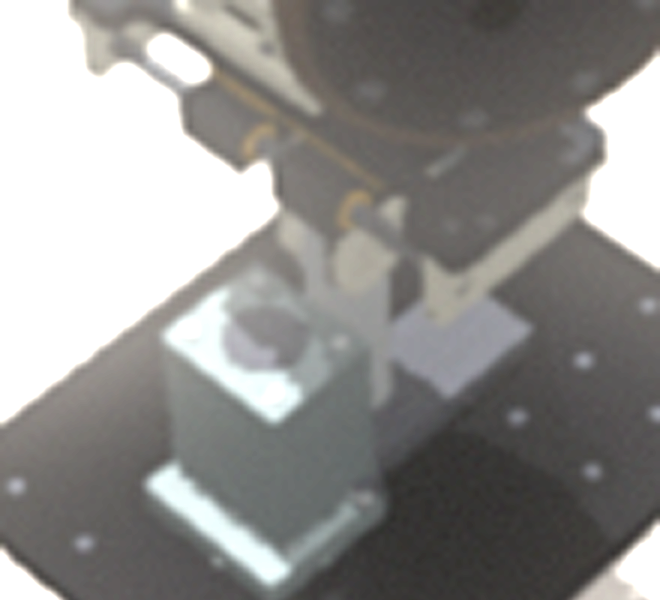

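The post at (270,440) looks upright with the blade against it. The averaged data hint that the heel is about 0.4 mm up, so I pushed slightly too hard. I'll ease the push and press down a little more.

Request:
send_rows(
  motion=[
    {"offset": [0.04,0.02,0.02],"turn": 0},
    {"offset": [0.08,0.04,0.04],"turn": 0},
    {"offset": [0.08,0.04,0.04],"turn": 0},
    {"offset": [0.08,0.04,0.04],"turn": 0},
  ],
)

```text
t: 14.1
eef_pos: [0.5435, 0.0946, 0.3035]
ee_rot: [-3.14, -0.001, -1.995]
force: [-5.2, -8.2, 11.3]
width: 0.0076
```

```bash
python3 avg.py a2
```

```text
t 14.7 face x,y mm [1.79 3.08] under mm above plate 1.53 Fx,y,z [ -1.4 -10.3  10.9] Mx,y,z [-4.14  0.69 -0.02] rot [-1.7991e+02 -8.0000e-02 -1.1431e+02] w 0.0075
a2 226 foot slope deg x,y [ 0.5  -0.14] z 0.0306
 blade back y(z) mm [-33.6 -33.7 -34.  -34.  -34.2 -34.4 -34.6 -34.4 -33.9 -34.9 -32.4]
a2 lean from top 0.0013 302 from back -0.0059 254 back y at z=.105 49.3
```

Request:
send_rows(
  motion=[
    {"offset": [0.04,0,0.03],"turn": 0},
    {"offset": [0.07,0,0.06],"turn": 0},
    {"offset": [0.07,0,0.06],"turn": 0},
    {"offset": [0.07,0,0.06],"turn": 0},
  ],
)

```text
t: 15.1
eef_pos: [0.5433, 0.0942, 0.3035]
ee_rot: [-3.139, -0.0, -1.995]
force: [-7.2, -6.4, 16.6]
width: 0.0076
```

```bash
python3 avg.py a3
```

```text
t 15.7 face x,y mm [1.77 2.7 ] under mm above plate 1.49 Fx,y,z [-3.8 -9.9 15.8] Mx,y,z [-3.79  1.66 -0.03] rot [-1.7988e+02 -3.0000e-02 -1.1430e+02] w 0.0075
a3 226 foot slope deg x,y [ 0.72 -0.41] z 0.0306
 blade back y(z) mm [-34.1 -34.4 -34.1 -34.5 -34.5 -34.6 -35.  -34.9 -34.  -33.8 -32.7]
a3 lean from top -0.0016 304 from back -0.0035 251 back y at z=.105 49.2
```

Friction on the plate is high (about 0.65), so the forces so far don't prove that the toe touches the block. I'll unload the foot to just clear and feel for the block without friction.

Request:
send_rows(
  motion=[
    {"offset": [0.02,0,-0.1],"turn": 0},
    {"offset": [0.05,0,-0.2],"turn": 0},
    {"offset": [0.08,0,-0.27],"turn": 0},
    {"offset": [0.08,0,-0.27],"turn": 0},
    {"offset": [0.08,0,-0.27],"turn": 0},
  ],
)

```text
t: 16.2
eef_pos: [0.5428, 0.0939, 0.3037]
ee_rot: [-3.141, -0.0, -1.996]
force: [-0.5, -5.9, -3.7]
width: 0.0076
```

```bash
python3 avg.py b1
```

```text
t 16.8 face x,y mm [1.44 2.18] under mm above plate 1.69 Fx,y,z [ 1.4 -5.3 -4.3] Mx,y,z [-1.9  -0.56 -0.  ] rot [-1.7999e+02 -3.0000e-02 -1.1435e+02] w 0.0082
b1 220 foot slope deg x,y [0.06 0.01] z 0.0304
 blade back y(z) mm [-36.6 -37.  -37.  -37.2 -35.4 -34.1 -33.9 -33.7 -33.7 -33.9 -31. ]
b1 lean from top 0.0054 305 from back 0.0025 261 back y at z=.105 48.8
```

Request:
send_rows(
  motion=[
    {"offset": [-0.02,-0.03,-0.03],"turn": 0},
    {"offset": [-0.04,-0.06,-0.03],"turn": 0},
    {"offset": [-0.04,-0.06,-0.03],"turn": 0},
    {"offset": [-0.04,-0.06,-0.03],"turn": 0},
  ],
)

```text
t: 17.2
eef_pos: [0.5431, 0.0939, 0.3037]
ee_rot: [3.141, -0.001, -1.996]
force: [-2.4, -4.9, -3.9]
width: 0.0075
```

```bash
python3 -c "
from h import *
rep()"
```

```text
t 17.2 face x,y mm [1.69 2.34] under mm above plate 1.7 Fx,y,z [-0.1 -5.5 -3.9] Mx,y,z [-2.    0.09  0.04] rot [ 1.7995e+02 -7.0000e-02 -1.1436e+02] w 0.0075
```

Request:
send_rows(
  motion=[
    {"offset": [-0.02,0,0],"turn": 0},
    {"offset": [-0.05,0,0],"turn": 0},
    {"offset": [-0.05,0,0],"turn": 0},
    {"offset": [-0.05,0,0],"turn": 0},
  ],
)

```text
t: 17.6
eef_pos: [0.5433, 0.0943, 0.3037]
ee_rot: [3.141, -0.001, -1.996]
force: [-2.9, -6.2, -3.7]
width: 0.0078
```

```bash
python3 -c "
from h import *
rep()"
```

```text
t 17.6 face x,y mm [1.7  2.75] under mm above plate 1.72 Fx,y,z [-0.1 -6.8 -3.7] Mx,y,z [-2.2  -0.03  0.01] rot [ 1.7995e+02 -8.0000e-02 -1.1436e+02] w 0.0078
```

Request:
send_rows(
  motion=[
    {"offset": [-0.02,0,0],"turn": 0},
    {"offset": [-0.05,0,0],"turn": 0},
    {"offset": [-0.05,0,0],"turn": 0},
    {"offset": [-0.05,0,0],"turn": 0},
  ],
)

```text
t: 18.0
eef_pos: [0.5434, 0.0946, 0.3037]
ee_rot: [3.141, -0.002, -1.996]
force: [-1.6, -6.2, -3.4]
width: 0.008
```

```bash
python3 avg.py b2
```

```text
t 18.6 face x,y mm [1.71 3.03] under mm above plate 1.72 Fx,y,z [ 0.6 -7.7 -2.2] Mx,y,z [-2.67 -0.12 -0.05] rot [ 1.7995e+02 -1.2000e-01 -1.1436e+02] w 0.0077
b2 225 foot slope deg x,y [ 0.27 -0.46] z 0.0307
 blade back y(z) mm [-36.9 -36.7 -34.8 -34.1 -34.2 -33.9 -34.1 -34.  -34.  -34.1 -32.7]
b2 lean from top 0.0011 305 from back -0.0023 246 back y at z=.105 49.2
```

Block contact shows at nominal y of about 2.8 mm: force rises at foot level, the tool stalls and the post is upright. Now I'll press down to lock the toe there and ease the push slightly so the heel seats.

Request:
send_rows(
  motion=[
    {"offset": [0,0.02,0.06],"turn": 0},
    {"offset": [0,0.05,0.12],"turn": 0},
    {"offset": [0.03,0.08,0.18],"turn": 0},
    {"offset": [0.06,0.08,0.18],"turn": 0},
    {"offset": [0.08,0.08,0.18],"turn": 0},
    {"offset": [0.08,0.08,0.18],"turn": 0},
  ],
)

```text
t: 19.2
eef_pos: [0.5428, 0.0943, 0.3035]
ee_rot: [-3.141, -0.001, -1.995]
force: [-4.3, -6.1, 8.0]
width: 0.0081
```

```bash
python3 avg.py b3
```

```text
t 19.8 face x,y mm [1.34 2.61] under mm above plate 1.54 Fx,y,z [-1.3 -7.3  8.4] Mx,y,z [-2.97  0.76 -0.03] rot [-1.7994e+02 -3.0000e-02 -1.1433e+02] w 0.0076
b3 221 foot slope deg x,y [-0.01  0.23] z 0.0304
 blade back y(z) mm [-36.6 -36.7 -37.  -33.5 -34.  -34.2 -34.3 -34.1 -33.1 -33.3 -31.7]
b3 lean from top 0.0058 306 from back -0.0009 251 back y at z=.105 49.1
```

Request:
send_rows(
  motion=[
    {"offset": [-0.02,0.01,0.04],"turn": 0},
    {"offset": [-0.03,0.02,0.06],"turn": 0},
    {"offset": [-0.03,0.02,0.06],"turn": 0},
    {"offset": [-0.03,0.02,0.06],"turn": 0},
  ],
)

```text
t: 20.2
eef_pos: [0.5429, 0.0945, 0.3035]
ee_rot: [-3.14, -0.001, -1.995]
force: [-5.1, -7.2, 11.7]
width: 0.0077
```

```bash
python3 avg.py b4; python3 - <<'E'
from h import *
for n in('a1','b3','b4'):
    Q=np.load('pics/L'+n+'.npy').reshape(-1,3)
    r=lambda m:(1000*np.percentile(Q[m][:,0],[2,98])).round(1)
    print(n,'foot x',r((abs(Q[:,0])<.04)&(Q[:,1]<-.05)&(Q[:,1]>-.11)&(Q[:,2]>.0255)&(Q[:,2]<.034)),'post top x',r((abs(Q[:,0])<.04)&(Q[:,1]>.003)&(Q[:,1]<.045)&(Q[:,2]>.111)&(Q[:,2]<.12)),'block',r((abs(Q[:,0])<.05)&(Q[:,1]>.05)&(Q[:,1]<.062)&(Q[:,2]>.026)&(Q[:,2]<.034)))
    # foot side yaw: -x edge of foot vs y
    e=[];
    for y in np.arange(-.098,-.045,.004):
        q=Q[(abs(Q[:,1]-y)<.002)&(abs(Q[:,0])<.026)&(Q[:,2]>.026)&(Q[:,2]<.034)]
        if len(q)>4:e.append((y,np.percentile(q[:,0],5),np.percentile(q[:,0],95)))
    e=np.array(e); print('  yaw deg of edges',np.degrees(-np.polyfit(e[:,0],e[:,1],1)[0]).round(2),np.degrees(-np.polyfit(e[:,0],e[:,2],1)[0]).round(2))
E
```

```text
t 20.8 face x,y mm [1.28 2.78] under mm above plate 1.54 Fx,y,z [-1.2 -9.6 11.8] Mx,y,z [-3.6   1.12 -0.07] rot [-1.7991e+02 -4.0000e-02 -1.1432e+02] w 0.0076
b4 222 foot slope deg x,y [ 0.15 -0.14] z 0.0305
 blade back y(z) mm [-36.1 -36.7 -35.6 -33.5 -32.5 -34.  -33.9 -33.7 -33.5 -34.  -32.5]
b4 lean from top 0.001 308 from back -0.0044 249 back y at z=.105 49.2
a1 foot x [-19.5  22.4] post top x [-27.9  30.4] block [-32.6  34.8]
  yaw deg of edges -0.64 -10.02
b3 foot x [-20.2  21.6] post top x [-27.9  30.5] block [-32.6  34.8]
  yaw deg of edges -0.19 -8.59
b4 foot x [-20.2  21.6] post top x [-27.9  30.9] block [-32.2  35.5]
  yaw deg of edges -0.35 -8.57
```

View pics/b4.png

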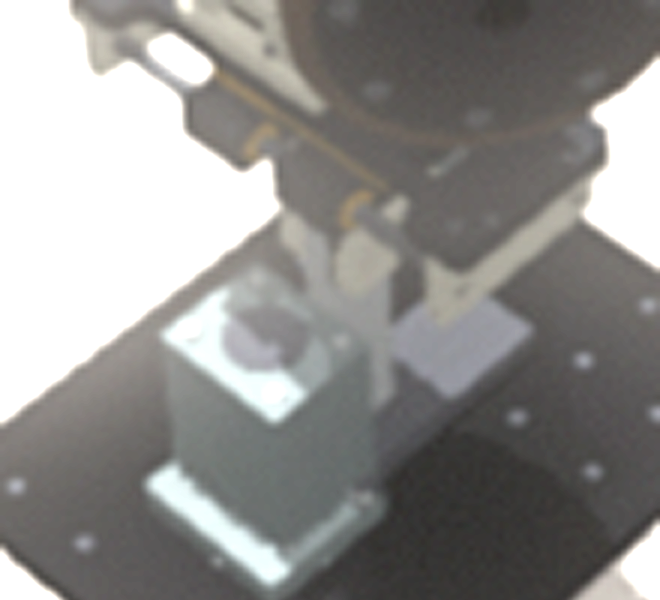

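Request:
send_rows(
  motion=[
    {"offset": [0.02,0,0],"turn": 0},
    {"offset": [0.03,0,0.02],"turn": 0},
    {"offset": [0.03,0,0.02],"turn": 0},
    {"offset": [0.03,0,0.02],"turn": 0},
    {"offset": [0.03,0,0.02],"turn": 0},
    {"offset": [0.03,0,0.02],"turn": 0},
    {"offset": [0.03,0,0.02],"turn": 0},
  ],
)

```text
t: 21.5
eef_pos: [0.5428, 0.0944, 0.3035]
ee_rot: [-3.14, -0.0, -1.995]
force: [-5.4, -7.0, 12.9]
width: 0.0074
```

```bash
python3 avg.py b5; python3 -c "
from h import *
rep()"
```

```text
t 22.1 face x,y mm [1.26 2.62] under mm above plate 1.53 Fx,y,z [-3.  -7.7 13.7] Mx,y,z [-3.36  1.48 -0.03] rot [-1.7990e+02 -2.0000e-02 -1.1431e+02] w 0.0078
b5 226 foot slope deg x,y [ 0.42 -0.37] z 0.0305
 blade back y(z) mm [-36.7 -34.8 -36.5 -33.5 -33.6 -34.  -34.1 -34.1 -34.1 -33.5 -31. ]
b5 lean from top 0.0062 315 from back -0.0042 255 back y at z=.105 49.2
t 22.1 face x,y mm [1.26 2.62] under mm above plate 1.53 Fx,y,z [-3.  -7.7 13.7] Mx,y,z [-3.36  1.48 -0.03] rot [-1.7990e+02 -2.0000e-02 -1.1431e+02] w 0.0078
```

```bash
python3 -c "
from h import *
print(job_done())"
```

```text
the job is handed in; nothing more can be done
None
```

I picked up the bare steel square, not the green look-alike, stood it on the plate and pushed it into the corner at the middle of the post. The job was handed in at about 22 s, with the gripper still holding the square and pressing it down and against the post.

**Last checks:**
- **Forces:** the square pressed on the plate with about 19 N and pushed toward the post with about 8 N. There was a leftover side force of about 3 N.
- **Post lean:** two averaged depth fits gave +0.006 and -0.004 rad. They disagree in sign, so the post is upright only to within about 0.005 rad.
- **Foot on the plate:** the fit gave slopes of about 0.4° both ways, which is within the scatter of the fits. The foot's top sat 0.2–0.3 mm above its lowest seated readings, so a very slight heel lift can't be ruled out.
- **Centring:** the square's centre was about 0.5–1 mm from the post's middle in x. The yaw matched the measured plate angle to about 0.1°.
- **Contact with the block:** I inferred this from the force rising at foot level and the tool stalling. I could not see it directly, because the post hides that face from the camera.

On the way in, the square tipped slightly forward because I pushed too hard. I eased off, felt for the block again with little load on the foot, and pressed it down once more. I did not go near the tray, mug or screwdriver, but I took no final picture of them.

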